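# Sort packed mailing tubes from empty ones by weight

## Robot

A 6-joint arm with a two-finger parallel gripper is mounted at the origin on the work surface. World frame = base frame: x ahead of the robot, y to its left, z up, the work surface at z = 0. Lengths are in m, angles in rad, forces in N, time in s.
With the tool pointing down it reaches from about 0.35 to 0.975 m from the base axis. Payload 4.9 kg.
Tool frame: the origin (TCP) lies at the very end of the fingers, on their centre line; the grasp point (between the pads) lies 19 mm behind it (pinch_z is the distance from the TCP to the grasp point, in m); z points along the fingers, y is the line along which they close (so a half turn about z gives the same grasp; the last joint's range is limited). The gripper opens to 85 mm and grips with 20 to 120 N. Pads are 22 mm wide; open, the fingers measure 114 mm over their backs; the gripper's body (76 mm by 85 mm) begins 54 mm behind the grasp point. The pads swing forward as they close: fully open they stand 13 mm farther back than shut.
Start: joints at [-1.389, 0.053, 1.613, -0, 1.476, -0.119], TCP at [0.185, -0.597, 0.206] pointing down, gripper open.
Joint ranges: [-3.01, 3.01], [-1.01, 2.22], [0.06, 2.58], [-1.02, 4.17], [0.09, 2.62], [-3.14, 3.14]. Speed limits (rad/s): [2.57, 2.57, 3.14, 3.14, 3.14, 3.14].

## Interface

Orientations are given as a unit quaternion [w, x, y, z].
In Python, from plant import * gives the robot as it stands. The module is installed in compiled form; this text tells all that it offers.
- The arm moves only by the tool play_rows, never from a script. Its arguments are lists of equal length, an entry for each row: "linear": the shift along the world's x, y, z in m, a list of three; "turn": the turn about the world's z in degrees. A call has 1 to 8 rows; each row shifts and turns the commanded pose from where the row before left it; what a row does not reach is not made up. A row lasts 1/8 s, in which the tool goes at most 62.5 mm and 10.7 degrees, less where a joint would pass 70% of its speed; a pose out of reach is approached as far as the arm can. A call is refused whole if a number of a shift passes 0.0625 or a number of a turn 10.7, either way. A call with a gripper value outside its range is refused whole. "hand" is the finger opening in m, from 0 to 0.0854, set as the call begins (left out, the last holds). The fingers move at their own pace and stop on an object; the grip force is fixed at half the most. Time passes only in rows, so rows that do not move let the fingers close. It gives the time, the measured TCP pose, the force, the opening and the grip force at its end, in the units of the state.
- state(): the state, without advancing time (a new reading comes with each control period).
- grab_frame(name): name is "side" or "top"; returns the picture (384x512x3 uint8, red, green, blue); there is no depth.
- camera_info(name): a dict with "camera_matrix" (3x3 intrinsics, pixels), "origin" and "attitude" of the camera in the world. Camera axes: x right, y down, z forward; pixel columns grow to the right and rows downward; lengths in m; the calibration is good to about 2 mm. A picture is of the moment at which its call begins. camera_info takes no time and is no camera call.
- job_done(): hands the job in; it is judged then, once.
Trained networks look in the newest picture that a camera, given by its name, has taken for a name from the list of things; names that differ only in an ending like _2 or _b are one class to them, and where a whole thing is asked for, a point or a joint stands for the part that bears it (a point fixed in the world has none). Each returns a list of dicts, best first, with "p" (0 to 1); they miss things now and then, are a little off and sometimes report something else, mostly with a low value. They report only what shows in the picture. A call takes as long as a camera call. They do not tell look-alikes from the thing itself.
- trace(camera, thing): "region" (384x512 bool, what is visible of it) and "location" ([column, row] in pixels, amid what is visible of it).
The state is a dict: "time": time; "joint_pos": joint angles; "joint_vel": joint speeds; "joint_efforts": joint torques, N m; "tool_pos": TCP position; "tool_rot": TCP orientation; "contact_force": force on the tool from outside, world axes, zero at the start; "ft_torque": the same for the moment, N m; "gripper_width": opening from 0.0 (shut) to 1.0 (fully open); "grasp_force": force on a finger pad.
Only numpy, scipy, OpenCV 4.12 (cv2) and the standard library are available. Lean on these libraries where they do the work, as an engineer would, in place of code of your own. Each camera call takes 0.05 s, during which the arm holds its last target. There are 200 camera calls.

## Task

Four identical capped mailing tubes stand on the packing bench; some are packed with a steel part and some are empty, and only their weight tells. Lift each one to feel which it is, then stand the packed (heavy) tubes upright in the oblong grey tote and the empty (light) ones upright in the square cardboard tray. Leave the tape, box and bottle where they are.

Things in the scene. Friction and masses are not known exactly. Their poses are not given: they have to be found in the camera images.
- tube_a_center (a point): centre of one of four look-alike mailing tubes: kraft cardboard, black end caps, upright cylinder 44 mm across, 85 mm tall; point 42.5 mm above its underside, z along the tube. Weighs 0.08 to 0.12 kg (empty) or 0.36 to 0.5 kg (packed: steel part inside); only the weight tells, and it changes between episodes whatever the name. Takes a firm grip at mid-height or above
- tube_b_center (a point): centre of one of four look-alike mailing tubes: kraft cardboard, black end caps, upright cylinder 44 mm across, 85 mm tall; point 42.5 mm above its underside, z along the tube. Weighs 0.08 to 0.12 kg (empty) or 0.36 to 0.5 kg (packed: steel part inside); only the weight tells, and it changes between episodes whatever the name. Takes a firm grip at mid-height or above
- tube_c_center (a point): centre of one of four look-alike mailing tubes: kraft cardboard, black end caps, upright cylinder 44 mm across, 85 mm tall; point 42.5 mm above its underside, z along the tube. Weighs 0.08 to 0.12 kg (empty) or 0.36 to 0.5 kg (packed: steel part inside); only the weight tells, and it changes between episodes whatever the name. Takes a firm grip at mid-height or above
- tube_d_center (a point): centre of one of four look-alike mailing tubes: kraft cardboard, black end caps, upright cylinder 44 mm across, 85 mm tall; point 42.5 mm above its underside, z along the tube. Weighs 0.08 to 0.12 kg (empty) or 0.36 to 0.5 kg (packed: steel part inside); only the weight tells, and it changes between episodes whatever the name. Takes a firm grip at mid-height or above
- tote: fixed grey plastic tote, the oblong tray with handles at its two short ends: 240 mm (its x) by 150 mm (its y) outside, rim 35 mm above the bench, walls and floor 5 mm thick, open on top; origin at the centre of its underside on the bench. For packed (heavy) tubes
- carton_tray: fixed low cardboard tray, square: 180 by 180 mm outside, rim 25 mm above the bench, walls and floor 5 mm thick, open on top; origin at the centre of its underside on the bench. For empty (light) tubes
- tape_roll_center (a point): bystander: centre of a clear roll of packing tape lying flat, 90 mm across, 48 mm high
- small_carton_center (a point): bystander: centre of a closed cardboard box 80 x 120 x 60 mm high
- cleaner_center (a point): bystander: centre of a white plastic bottle with cap, 60 mm across, 150 mm tall, standing
Mind the look-alikes: they are no part of the job. Leave any orange look-alike of the part that bears tube_a_center alone.

How it is judged:
At the end, for the whole second after the job is handed in: Every tube stands upright (within 0.12 rad, cap side up as found) and still on the floor of a tray, released: each packed tube in the grey tote (it presses on the tote with more than 2.4 N), each empty tube in the cardboard tray (it presses on that tray with 0.3 to 2 N) (((x of tube_a_center in the frame of tote between -0.115 and 0.115 m and y of tube_a_center in the frame of tote between -0.07 and 0.07 m and z of tube_a_center in the frame of tote between 0.04 and 0.055 m and contact force between tube_a and tote above 2.4 N) or (x of tube_a_center in the frame of carton_tray between -0.085 and 0.085 m and y of tube_a_center in the frame of carton_tray between -0.085 and 0.085 m and z of tube_a_center in the frame of carton_tray between 0.04 and 0.055 m and contact force between tube_a and carton_tray between 0.3 and 2 N)) and angle between each of tube_a_center, tube_b_center, tube_c_center, tube_d_center's own z axis and vertical below 0.12 rad and linear speed of each of tube_a, tube_b, tube_c, tube_d below 0.03 m/s and ((x of tube_b_center in the frame of tote between -0.115 and 0.115 m and y of tube_b_center in the frame of tote between -0.07 and 0.07 m and z of tube_b_center in the frame of tote between 0.04 and 0.055 m and contact force between tube_b and tote above 2.4 N) or (x of tube_b_center in the frame of carton_tray between -0.085 and 0.085 m and y of tube_b_center in the frame of carton_tray between -0.085 and 0.085 m and z of tube_b_center in the frame of carton_tray between 0.04 and 0.055 m and contact force between tube_b and carton_tray between 0.3 and 2 N)) and ((x of tube_c_center in the frame of tote between -0.115 and 0.115 m and y of tube_c_center in the frame of tote between -0.07 and 0.07 m and z of tube_c_center in the frame of tote between 0.04 and 0.055 m and contact force between tube_c and tote above 2.4 N) or (x of tube_c_center in the frame of carton_tray between -0.085 and 0.085 m and y of tube_c_center in the frame of carton_tray between -0.085 and 0.085 m and z of tube_c_center in the frame of carton_tray between 0.04 and 0.055 m and contact force between tube_c and carton_tray between 0.3 and 2 N)) and ((x of tube_d_center in the frame of tote between -0.115 and 0.115 m and y of tube_d_center in the frame of tote between -0.07 and 0.07 m and z of tube_d_center in the frame of tote between 0.04 and 0.055 m and contact force between tube_d and tote above 2.4 N) or (x of tube_d_center in the frame of carton_tray between -0.085 and 0.085 m and y of tube_d_center in the frame of carton_tray between -0.085 and 0.085 m and z of tube_d_center in the frame of carton_tray between 0.04 and 0.055 m and contact force between tube_d and carton_tray between 0.3 and 2 N))); the robot touches nothing.
It fails at once if the tape roll is moved more than 30 mm (distance of tape_roll_center from where it was at the start of the episode above 0.03 m).
It fails at once if the small carton is moved more than 30 mm (distance of small_carton_center from where it was at the start of the episode above 0.03 m).
It fails at once if the cleaner is moved more than 30 mm (distance of cleaner_center from where it was at the start of the episode above 0.03 m).
It also fails if it takes over 70 s, if anything falls off the work surface, if the arm or the gripper's body presses on something with over 40 N, if the wrist force passes 120 N, or if a joint passes its speed limit or range.

## Working session

There is one attempt and no reset: what is moved stays moved. The work goes in short steps, Python scripts to look and compute and a tool call to move; the robot and the scene stay as the last step left them, time stands still between calls to the robot, and variables do not carry over. Pictures are saved under pics/ and viewed, at most 10 in all, crops included, and the job is handed in when it is done.

Besides the shell and the picture viewer there is one more tool, called after "Emit:" as name(argument=value, ...), one argument or row to a line, values as JSON. play_rows: Moves the arm, as the interface text tells. Its arguments: {"type":"object","properties":{"linear":{"type":"array","items":{"type":"array","items":{"type":"number"}}},"turn":{"type":"array","items":{"type":"number"}},"hand":{"type":"number"}},"required":["linear","turn"]}

```bash
mkdir -p pics
cat > h.py <<'E'
from plant import *
import numpy as np, cv2
from scipy.spatial.transform import Rotation as R
def cam(n):
    i=camera_info(n); a=np.array(i["attitude"],float)
    M=a if a.shape==(3,3) else R.from_quat(a[[1,2,3,0]]).as_matrix()
    return np.array(i["camera_matrix"]),np.array(i["origin"]),M
def ray(n,px,z):
    K,o,M=cam(n); d=M@np.linalg.solve(K,[px[0],px[1],1.]); return o+d*(z-o[2])/d[2]
def proj(n,p):
    K,o,M=cam(n); q=K@(M.T@(np.asarray(p)-o)); return q[:2]/q[2]
E
python3 - <<'E'
from h import *
for n in("side","top"):
    f=grab_frame(n); cv2.imwrite(f"pics/{n}0.png",f[:,:,::-1]); print(n,camera_info(n))
    for t,z in(("tube_a_center",.0425),("tote",.0),("carton_tray",0),("tape_roll_center",.024),("small_carton_center",.03),("cleaner_center",.075)):
        for d in trace(n,t):
            if d["p"]>.2: print(n,t,round(d["p"],2),np.round(d["location"]),np.round(ray(n,d["location"],z),3),d["region"].sum())
s=state();print(s["time"],s["tool_rot"],s["contact_force"],s["gripper_width"])
E
```

```text
side {'camera_matrix': array([[494.52890333,   0.        , 264.27758102],
       [  0.        , 494.52890333, 190.08949852],
       [  0.        ,   0.        ,   1.        ]]), 'origin': array([0.30172945, 0.85000059, 1.15155597]), 'attitude': array([ 0.05482788, -0.12140764,  0.92357472, -0.35953278])}
side tube_a_center 0.94 [307. 268.] [0.401 0.11  0.042] 426
side tube_a_center 0.69 [283. 233.] [0.491 0.014 0.042] 393
side tube_a_center 0.63 [276. 259.] [0.487 0.105 0.042] 442
side tote 0.62 [244. 321.] [0.526 0.282 0.   ] 7094
side carton_tray 0.63 [294. 168.] [ 0.528 -0.287  0.   ] 2503
side tape_roll_center 0.73 [195. 204.] [ 0.779 -0.039  0.024] 684
side small_carton_center 0.76 [178. 241.] [0.775 0.106 0.03 ] 1459
side cleaner_center 0.61 [338. 124.] [ 0.418 -0.458  0.075] 539
top {'camera_matrix': array([[378.19213452,   0.        , 258.06921181],
       [  0.        , 378.19213452, 186.57329463],
       [  0.        ,   0.        ,   1.        ]]), 'origin': array([ 0.33604508, -0.09007188,  1.24894843]), 'attitude': array([ 0.07226693, -0.69081863,  0.71562065, -0.07371693])}
top tube_a_center 0.77 [192. 244.] [0.41  0.117 0.042] 227
top tube_a_center 0.69 [221. 213.] [0.508 0.026 0.042] 193
top tube_a_center 0.62 [192. 221.] [0.485 0.117 0.042] 218
top tote 0.72 [138. 212.] [0.526 0.307 0.   ] 4210
top carton_tray 0.75 [314. 203.] [ 0.534 -0.281  0.   ] 3111
top carton_tray 0.66 [195. 220.] [0.494 0.115 0.   ] 191
top tape_roll_center 0.8 [239. 122.] [ 0.822 -0.038  0.024] 288
top tape_roll_center 0.5 [250. 167.] [ 0.66  -0.072  0.024] 229
top small_carton_center 0.59 [201. 134.] [0.782 0.089 0.03 ] 1022
top cleaner_center 0.77 [381. 230.] [ 0.432 -0.472  0.075] 471
0.7 [ 2.59966806e-05  9.88712353e-01  1.49826177e-01 -1.12984133e-06] [ 1.02623838 -0.35251411  1.16275945] 0.9980497097988669
```

```bash
python3 -c "
import cv2
a=cv2.imread('pics/top0.png')[90:290,80:420];cv2.imwrite('pics/t1.png',cv2.resize(a,None,fx=2.3,fy=2.3))
a=cv2.imread('pics/side0.png')[90:390,130:430];cv2.imwrite('pics/s1.png',cv2.resize(a,None,fx=2,fy=2))"
```

```text
(no output)
```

View pics/t1.png

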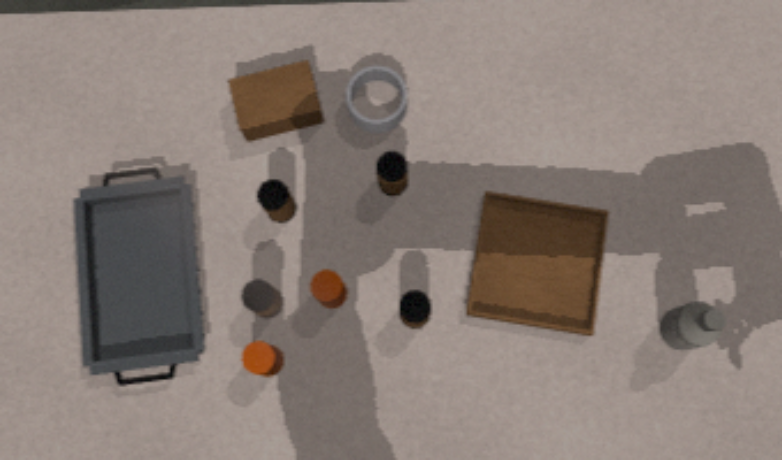

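View pics/s1.png

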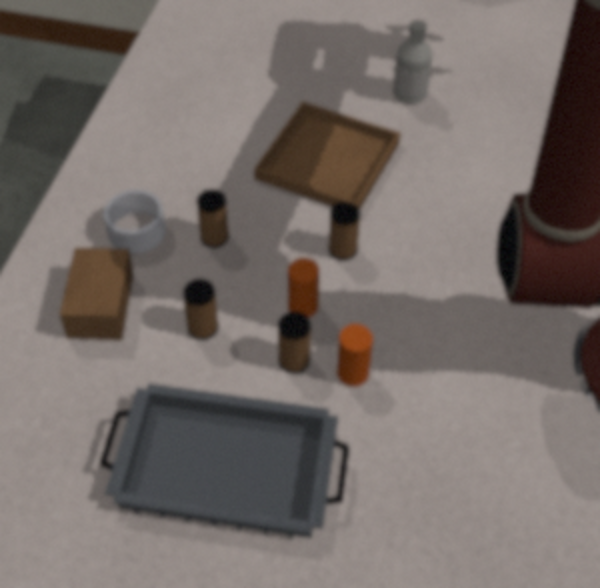

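The top crop shows four black-capped tubes at (274,195), (392,167), (260,296) and (414,306). The look-alikes are the orange cylinders at (327,288) and (260,358). The tote is at left, the carton tray at right and the bottle at (695,325). I choose the four black-capped ones.

Run:
```python
from h import *
T=[(274,195),(392,167),(260,296),(414,306)]; S=[(200,292),(212,201),(294,325),(344,213)]
top=cv2.imread('pics/top0.png').max(2).astype(float); sd=cv2.imread('pics/side0.png').max(2).astype(float)
def blob(im,p,r=9):
    x,y=map(int,p); w=im[y-r:y+r+1,x-r:x+r+1]
    for th in (45,60,75,90):
        n,l,s,c=cv2.connectedComponentsWithStats((w<th).astype(np.uint8))
        k=l[r,r]
        if k and s[k,4]>60: return c[k]+[x-r,y-r],s[k,4],th
    return p,0,0
for t,s in zip(T,S):
    a=np.array(t)/2.3+[80,90]; b=np.array(s)/2+[130,90]
    print("hand",np.round(ray("top",a,.085)[:2],3),np.round(ray("side",b,.085)[:2],3))
    a,n,h=blob(top,a); b,m,g=blob(sd,b)
    print("  blob",np.round(ray("top",a,.085)[:2],3),n,h,np.round(ray("side",b,.085)[:2],3),m,g)
for o in [(327,288),(260,358)]: print("orange",np.round(ray("top",np.array(o)/2.3+[80,90],.085)[:2],3))
for nm,z,C in(("tote",.035,[(76,198),(188,180),(203,358),(85,372)]),("tray",.025,[(485,193),(607,211),(592,333),(468,316)])):
    P=np.array([ray("top",np.array(c)/2.3+[80,90],z)[:2] for c in C]); r=cv2.minAreaRect(P.astype(np.float32))
    print(nm,np.round(P,3).tolist(),P.mean(0).round(3),r)
C=[(145,388),(338,408),(318,532),(112,505)]
P=np.array([ray("side",np.array(c)/2+[130,90],.035)[:2] for c in C]);print(P.round(3).tolist(),P.mean(0))
C=[(305,103),(400,133),(357,208),(255,175)]
P=np.array([ray("side",np.array(c)/2+[130,90],.025)[:2] for c in C]);print(P.round(3).tolist(),P.mean(0))
a=cv2.imread('pics/top0.png')[155:255,180:280];cv2.imwrite('pics/t2.png',cv2.resize(a,None,fx=6,fy=6,interpolation=cv2.INTER_CUBIC))
```

```text
hand [0.625 0.088] [0.62  0.092]
  blob [0.626 0.091] 132 45 [0.622 0.094] 145 45
hand [ 0.659 -0.075] [ 0.655 -0.071]
  blob [ 0.66  -0.073] 133 45 [ 0.657 -0.07 ] 107 45
hand [0.486 0.108] [0.484 0.113]
  blob [0.484 0.116] 75 60 [0.485 0.113] 169 45
hand [ 0.465 -0.099] [ 0.463 -0.097]
  blob [ 0.465 -0.098] 141 45 [ 0.463 -0.097] 127 45
orange [0.494 0.017]
orange [0.403 0.108]
tote [[0.643, 0.38], [0.664, 0.22], [0.409, 0.195], [0.396, 0.357]] [0.528 0.288] ((0.528580367565155, 0.2882763743400574), (0.2560763955116272, 0.1627197116613388), 5.620460033416748)
tray [[0.632, -0.208], [0.599, -0.382], [0.425, -0.347], [0.455, -0.175]] [ 0.528 -0.278] ((0.5270828604698181, -0.2782508134841919), (0.17734144628047943, 0.17995807528495789), 79.3101577758789)
[[0.656, 0.225], [0.406, 0.19], [0.393, 0.357], [0.639, 0.388]] [0.5233993  0.29006438]
[[0.59, -0.379], [0.421, -0.346], [0.455, -0.165], [0.626, -0.194]] [ 0.5227536 -0.2712146]
```

View pics/t2.png

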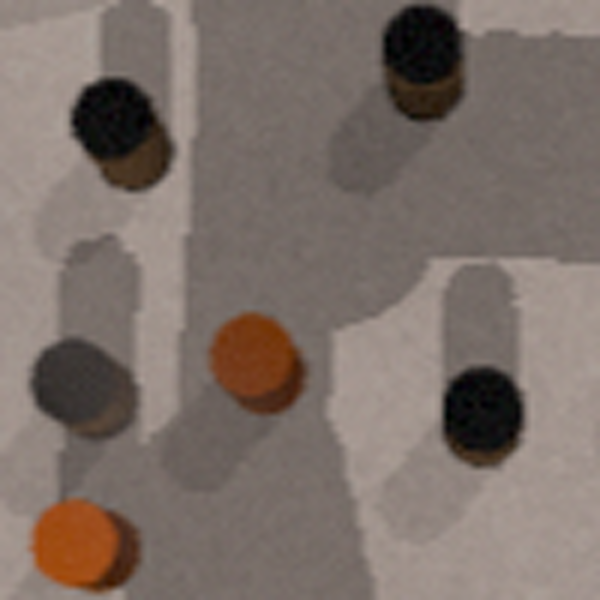

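Close crop confirms: black-capped tubes at crop (113,118), (422,45), (72,382), (482,410), with orange ones at (253,357) and (76,543). Now for the tube at (0.464, -0.098).

Emit:
play_rows(
  linear=[
    [0.024,0.042,0],
    [0.024,0.042,0],
    [0.024,0.042,0],
    [0.024,0.042,0],
    [0.024,0.042,0],
    [0.024,0.042,0],
    [0.024,0.042,0],
    [0.024,0.042,0],
  ],
  turn=[3.5,3.5,3.5,3.5,3.5,3.5,3.5,3.5],
  hand=0.08,
)

```text
time: 1.7
tool_pos: [0.3778, -0.2596, 0.2067]
tool_rot: [0.0, 0.923, 0.385, 0.0]
contact_force: [1.7, -0.5, 0.9]
gripper_width: 0.937
grasp_force: 0.0
```

Emit:
play_rows(
  linear=[
    [0.022,0.041,0],
    [0.022,0.041,0],
    [0.022,0.041,0],
    [0.021,0.04,0],
    [0,0,-0.03],
    [0,0,-0.03],
    [0,0,0],
    [0,0,0],
  ],
  turn=[0,0,0,0,0,0,0,0],
)

```text
time: 2.7
tool_pos: [0.4647, -0.0983, 0.1477]
tool_rot: [0.001, 0.923, 0.384, 0.001]
contact_force: [-0.2, 0.4, 1.1]
gripper_width: 0.938
grasp_force: 0.0
```

Emit:
play_rows(
  linear=[
    [0,0,-0.04],
    [0,0,-0.04],
    [0,0,-0.032],
    [0,0,0],
  ],
  turn=[0,0,0,0],
)

```text
time: 3.2
tool_pos: [0.463, -0.0977, 0.0334]
tool_rot: [-0.001, 0.923, 0.384, -0.001]
contact_force: [0.1, -0.1, 0.2]
gripper_width: 0.94
grasp_force: 0.0
```

Emit:
play_rows(
  linear=[
    [0,0,0],
    [0,0,0],
    [0,0,0],
    [0,0,0],
    [0,0,0],
    [0,0,0],
  ],
  turn=[0,0,0,0,0,0],
  hand=0.03,
)

```text
time: 3.95
tool_pos: [0.4661, -0.0986, 0.0373]
tool_rot: [0.001, 0.923, 0.385, 0.002]
contact_force: [-0.9, 1.1, 5.6]
gripper_width: 0.495
grasp_force: 60.5
```

Emit:
play_rows(
  linear=[
    [0,0,0.01],
    [0,0,0.03],
    [0,0,0.04],
    [0,0,0.04],
    [0,0,0.01],
    [0,0,0],
    [0,0,0],
    [0,0,0],
  ],
  turn=[0,0,0,0,0,0,0,0],
)

```text
time: 4.95
tool_pos: [0.4631, -0.0975, 0.1624]
tool_rot: [-0.001, 0.923, 0.385, -0.001]
contact_force: [0.3, 0.3, -0.7]
gripper_width: 0.497
grasp_force: 61.0
```

Run:
```python
from h import *
for i in range(4):
    f=grab_frame("side"); s=state(); print(s["time"],np.round(s["contact_force"],2),np.round(s["tool_pos"],4))
```

```text
5.0 [-0.12 -0.54 -1.14] [ 0.4633 -0.0976  0.1627]
5.05 [-0.68 -0.32 -0.17] [ 0.4635 -0.0977  0.1631]
5.1 [-0.66  0.73 -0.24] [ 0.4637 -0.0977  0.1634]
5.15 [ 0.62  0.21 -0.49] [ 0.4639 -0.0978  0.1637]
```

Light (about 1.3 N of change). To the tray, slot (0.49, -0.31).

Emit:
play_rows(
  linear=[
    [0.005,-0.03,0],
    [0.005,-0.042,0],
    [0.005,-0.042,0],
    [0.005,-0.042,0],
    [0.005,-0.036,0],
    [0.001,-0.02,0],
    [0,0,-0.03],
    [0,0,-0.03],
  ],
  turn=[0,0,0,0,0,0,0,0],
)

```text
time: 6.15
tool_pos: [0.4904, -0.31, 0.104]
tool_rot: [0.0, 0.923, 0.385, 0.0]
contact_force: [-0.1, -0.8, -1.2]
gripper_width: 0.497
grasp_force: 61.1
```

Emit:
play_rows(
  linear=[
    [0,0,-0.03],
    [0,0,-0.02],
    [0,0,-0.008],
    [0,0,-0.004],
    [0,0,0],
    [0,0,0],
  ],
  turn=[0,0,0,0,0,0],
)

```text
time: 6.9
tool_pos: [0.4908, -0.3105, 0.0435]
tool_rot: [0.001, 0.923, 0.385, 0.0]
contact_force: [0.2, 0.2, -1.2]
gripper_width: 0.498
grasp_force: 61.2
```

Emit:
play_rows(
  linear=[
    [0,0,-0.002],
    [0,0,0],
    [0,0,0],
  ],
  turn=[0,0,0],
)

```text
time: 7.28
tool_pos: [0.491, -0.3106, 0.0424]
tool_rot: [0.001, 0.923, 0.385, 0.0]
contact_force: [-2.4, 1.5, 5.6]
gripper_width: 0.496
grasp_force: 61.7
```

Emit:
play_rows(
  linear=[
    [0,0,-0.001],
    [0,0,0],
    [0,0,0],
  ],
  turn=[0,0,0],
)

```text
time: 7.65
tool_pos: [0.491, -0.3106, 0.0423]
tool_rot: [0.001, 0.923, 0.385, 0.0]
contact_force: [-3.4, 3.3, 9.6]
gripper_width: 0.496
grasp_force: 62.2
```

Emit:
play_rows(
  linear=[
    [0,0,0],
    [0,0,0],
    [0,0,0],
    [0,0,0.03],
    [0,0,0.04],
    [0,0,0.05],
    [0,0,0],
  ],
  turn=[0,0,0,0,0,0,0],
  hand=0.062,
)

```text
time: 8.52
tool_pos: [0.4928, -0.312, 0.1651]
tool_rot: [0.004, 0.923, 0.385, 0.002]
contact_force: [0.2, -0.1, -0.6]
gripper_width: 0.726
grasp_force: 0.0
```

Emit:
play_rows(
  linear=[
    [0.028,0.04,0],
    [0.028,0.04,0],
    [0.028,0.04,0],
    [0.028,0.04,0],
    [0.028,0.04,0],
    [0.027,0.038,0],
    [0,0,0],
  ],
  turn=[0,0,0,0,0,0,0],
  hand=0.075,
)

```text
time: 9.4
tool_pos: [0.6575, -0.0692, 0.1575]
tool_rot: [-0.001, 0.922, 0.386, -0.001]
contact_force: [0.1, -0.3, 0.2]
gripper_width: 0.882
grasp_force: 0.0
```

Run:
```python
from h import *
F=0
for i in range(3):
    f=grab_frame("top"); s=state(); F=F+np.array(s["contact_force"])/3
print(s["time"],F.round(2),np.round(s["tool_pos"],4))
a=f[155:285,180:360,::-1];b=grab_frame("side")[90:390,130:430,::-1]
cv2.imwrite("pics/c1.png",np.hstack([cv2.resize(a,(500,361)),cv2.resize(b[20:],(300,361))]))
```

```text
9.55 [-0.22 -0.11  0.18] [ 0.6563 -0.0724  0.1582]
```

View pics/c1.png

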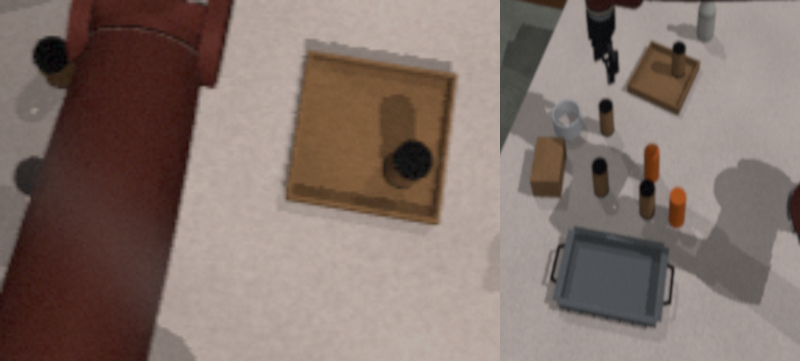

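First tube stands in the tray (crop 410,160). Now the second tube.

Emit:
play_rows(
  linear=[
    [0,0,-0.04],
    [0,0,-0.045],
    [0,0,-0.04],
    [0,0,0],
  ],
  turn=[0,0,0,0],
)

```text
time: 10.1
tool_pos: [0.653, -0.0723, 0.0298]
tool_rot: [-0.003, 0.923, 0.384, -0.004]
contact_force: [-0.8, 0.1, -1.0]
gripper_width: 0.875
grasp_force: 0.0
```

Emit:
play_rows(
  linear=[
    [0,0,0],
    [0,0,0],
    [0,0,0],
    [0,0,0],
    [0,0,0],
    [0,0,0],
  ],
  turn=[0,0,0,0,0,0],
  hand=0.03,
)

```text
time: 10.85
tool_pos: [0.6596, -0.0727, 0.038]
tool_rot: [0.002, 0.923, 0.385, 0.002]
contact_force: [0.2, -0.2, 6.4]
gripper_width: 0.493
grasp_force: 61.1
```

Emit:
play_rows(
  linear=[
    [0,0,0.01],
    [0,0,0.03],
    [0,0,0.04],
    [0,0,0.04],
    [0,0,0.01],
    [0,0,0],
    [0,0,0],
    [0,0,0],
  ],
  turn=[0,0,0,0,0,0,0,0],
)

```text
time: 11.85
tool_pos: [0.656, -0.0717, 0.1619]
tool_rot: [-0.001, 0.923, 0.385, -0.002]
contact_force: [0.1, 1.0, -0.7]
gripper_width: 0.492
grasp_force: 60.9
```

```bash
cat > w.py <<'E'
from h import *
F=[]
for i in range(4):
    f=grab_frame("side"); s=state(); F.append(s["contact_force"])
print(s["time"],np.mean(F,0).round(2),np.round(s["tool_pos"],4),s["gripper_width"])
E
python3 w.py
```

```text
12.05 [ 0.31 -0.34 -1.01] [ 0.6569 -0.0719  0.1636] 0.4918803861886963
```

Light as well. To slot (0.56, -0.24).

Emit:
play_rows(
  linear=[
    [-0.015,-0.026,0],
    [-0.022,-0.038,0],
    [-0.022,-0.038,0],
    [-0.022,-0.038,0],
    [-0.016,-0.028,0],
    [0,0,0],
    [0,0,-0.03],
    [0,0,-0.03],
  ],
  turn=[0,0,0,0,0,0,0,0],
)

```text
time: 13.05
tool_pos: [0.5611, -0.2394, 0.1043]
tool_rot: [0.0, 0.923, 0.385, 0.001]
contact_force: [0.0, -0.0, -1.7]
gripper_width: 0.49
grasp_force: 61.0
```

Emit:
play_rows(
  linear=[
    [0,0,-0.03],
    [0,0,-0.02],
    [0,0,-0.008],
    [0,0,-0.004],
    [0,0,0],
    [0,0,-0.002],
    [0,0,0],
    [0,0,0],
  ],
  turn=[0,0,0,0,0,0,0,0],
)

```text
time: 14.05
tool_pos: [0.5614, -0.2406, 0.0429]
tool_rot: [0.001, 0.923, 0.385, 0.001]
contact_force: [-1.7, 0.6, 6.4]
gripper_width: 0.493
grasp_force: 61.5
```

Emit:
play_rows(
  linear=[
    [0,0,0],
    [0,0,0],
    [0,0,0],
    [0,0,0.03],
    [0,0,0.04],
    [0,0,0.05],
    [0,0,0],
  ],
  turn=[0,0,0,0,0,0,0],
  hand=0.062,
)

```text
time: 14.92
tool_pos: [0.5632, -0.2416, 0.1665]
tool_rot: [0.004, 0.923, 0.385, 0.003]
contact_force: [1.2, 0.1, 0.0]
gripper_width: 0.729
grasp_force: 0.0
```

Emit:
play_rows(
  linear=[
    [0.008,0.041,0],
    [0.008,0.041,0],
    [0.008,0.041,0],
    [0.008,0.041,0],
    [0.008,0.042,0],
    [0.008,0.042,0],
    [0.008,0.042,0],
    [0.008,0.041,0],
  ],
  turn=[0,0,0,0,0,0,0,0],
  hand=0.075,
)

```text
time: 15.92
tool_pos: [0.6236, 0.0925, 0.1588]
tool_rot: [-0.0, 0.923, 0.385, -0.001]
contact_force: [0.7, -0.4, -0.9]
gripper_width: 0.877
grasp_force: 0.0
```

Emit:
play_rows(
  linear=[
    [0,0,0],
    [0,0,0],
    [0,0,0],
  ],
  turn=[0,0,0],
)

```text
time: 16.3
tool_pos: [0.6239, 0.0899, 0.1599]
tool_rot: [-0.0, 0.923, 0.384, -0.0]
contact_force: [-0.5, 0.1, 1.1]
gripper_width: 0.88
grasp_force: 0.0
```

```bash
python3 w.py
```

```text
16.5 [-0.02 -0.22  0.02] [0.6242 0.0902 0.1604] 0.8789311955759402
```

Emit:
play_rows(
  linear=[
    [0,0.001,-0.04],
    [0,0,-0.045],
    [0,0,-0.04],
    [0,0,0],
  ],
  turn=[0,0,0,0],
)

```text
time: 17.0
tool_pos: [0.6206, 0.0916, 0.0312]
tool_rot: [-0.002, 0.923, 0.384, -0.004]
contact_force: [-0.4, 0.2, -0.6]
gripper_width: 0.88
grasp_force: 0.0
```

Emit:
play_rows(
  linear=[
    [0,0,0],
    [0,0,0],
    [0,0,0],
    [0,0,0],
    [0,0,0],
    [0,0,0],
  ],
  turn=[0,0,0,0,0,0],
  hand=0.03,
)

```text
time: 17.75
tool_pos: [0.6269, 0.0921, 0.0389]
tool_rot: [0.001, 0.923, 0.385, 0.003]
contact_force: [1.6, -0.0, 7.6]
gripper_width: 0.492
grasp_force: 62.1
```

Emit:
play_rows(
  linear=[
    [0,0,0.01],
    [0,0,0.03],
    [0,0,0.04],
    [0,0,0.04],
    [0,0,0.01],
    [0,0,0],
    [0,0,0],
    [0,0,0],
  ],
  turn=[0,0,0,0,0,0,0,0],
)

```text
time: 18.75
tool_pos: [0.6229, 0.092, 0.1628]
tool_rot: [-0.001, 0.923, 0.385, -0.002]
contact_force: [1.3, 0.6, -4.2]
gripper_width: 0.493
grasp_force: 61.9
```

```bash
python3 w.py
```

```text
18.95 [-0.53 -0.08 -3.8 ] [0.6239 0.0921 0.1646] 0.4894771286845072
```

Packed (3.8 N). To tote slot (0.586, 0.296).

Emit:
play_rows(
  linear=[
    [-0.006,0.03,0],
    [-0.008,0.04,0],
    [-0.008,0.045,0],
    [-0.008,0.045,0],
    [-0.008,0.045,0],
    [0,0,0],
    [0,0,-0.03],
    [0,0,-0.03],
  ],
  turn=[0,0,0,0,0,0,0,0],
)

```text
time: 19.95
tool_pos: [0.5868, 0.2967, 0.1053]
tool_rot: [0.0, 0.923, 0.385, 0.001]
contact_force: [-0.0, -0.3, -4.3]
gripper_width: 0.493
grasp_force: 63.5
```

Emit:
play_rows(
  linear=[
    [0,0,-0.03],
    [0,0,-0.02],
    [0,0,-0.008],
    [0,0,-0.004],
    [0,0,0],
    [0,0,-0.002],
    [0,0,0],
    [0,0,0],
  ],
  turn=[0,0,0,0,0,0,0,0],
)

```text
time: 20.95
tool_pos: [0.5876, 0.2977, 0.044]
tool_rot: [0.0, 0.923, 0.385, 0.002]
contact_force: [-3.2, -1.0, 6.1]
gripper_width: 0.494
grasp_force: 64.4
```

Emit:
play_rows(
  linear=[
    [0,0,0],
    [0,0,0],
    [0,0,0],
    [0,0,0.03],
    [0,0,0.04],
    [0,0,0.05],
    [0,0,0],
  ],
  turn=[0,0,0,0,0,0,0],
  hand=0.062,
)

```text
time: 21.82
tool_pos: [0.5894, 0.2983, 0.1679]
tool_rot: [0.0, 0.923, 0.385, 0.005]
contact_force: [-0.3, -0.4, 0.4]
gripper_width: 0.725
grasp_force: 0.0
```

Emit:
play_rows(
  linear=[
    [-0.02,-0.037,0],
    [-0.02,-0.037,0],
    [-0.02,-0.037,0],
    [-0.02,-0.037,0],
    [-0.021,-0.037,0],
    [0,0,0],
    [0,0,0],
  ],
  turn=[0,0,0,0,0,0,0],
  hand=0.07,
)

```text
time: 22.7
tool_pos: [0.485, 0.1122, 0.1608]
tool_rot: [-0.0, 0.923, 0.384, -0.0]
contact_force: [-0.6, -0.1, -0.4]
gripper_width: 0.822
grasp_force: 0.0
```

```bash
python3 w.py
python3 - <<'E'
from h import *
b=grab_frame("side")[80:380,130:430,::-1]; a=grab_frame("top")[120:290,80:380,::-1]
cv2.imwrite("pics/c2.png",np.hstack([cv2.resize(b,(400,400)),cv2.resize(a,(400,400))]))
E
```

```text
22.9 [0.11 0.05 0.46] [0.4854 0.1128 0.1612] 0.824577914360802
```

View pics/c2.png

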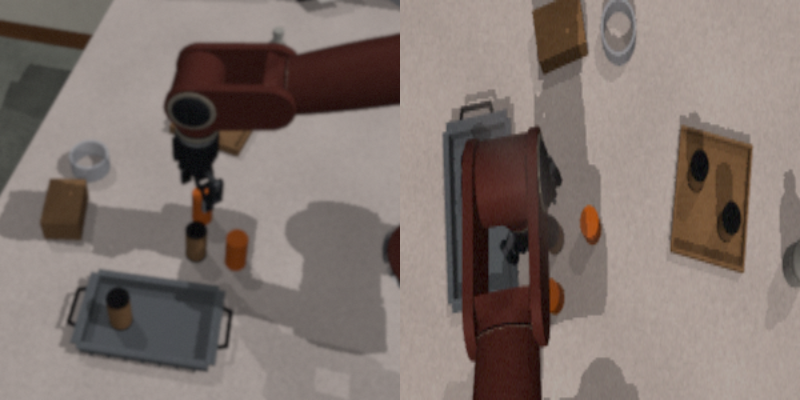

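The packed tube stands in the tote (120,308). Both light ones stand in the tray (700,165 and 731,215). The gripper is above the last tube, between the two orange ones.

Emit:
play_rows(
  linear=[
    [0,0,-0.03],
    [0,0,-0.04],
    [0,0,-0.036],
    [0,0,-0.02],
    [0,0,0],
  ],
  turn=[0,0,0,0,0],
)

```text
time: 23.62
tool_pos: [0.4835, 0.1122, 0.0334]
tool_rot: [-0.001, 0.923, 0.385, -0.002]
contact_force: [0.5, -0.2, -0.1]
gripper_width: 0.817
grasp_force: 0.0
```

Emit:
play_rows(
  linear=[
    [0,0,0],
    [0,0,0],
    [0,0,0],
    [0,0,0],
    [0,0,0],
    [0,0,0],
  ],
  turn=[0,0,0,0,0,0],
  hand=0.03,
)

```text
time: 24.38
tool_pos: [0.4869, 0.1121, 0.0374]
tool_rot: [0.001, 0.923, 0.385, 0.002]
contact_force: [0.9, -1.3, 5.3]
gripper_width: 0.502
grasp_force: 61.9
```

Emit:
play_rows(
  linear=[
    [0,0,0.01],
    [0,0,0.03],
    [0,0,0.04],
    [0,0,0.04],
    [0,0,0.01],
    [0,0,0],
    [0,0,0],
    [0,0,0],
  ],
  turn=[0,0,0,0,0,0,0,0],
)

```text
time: 25.38
tool_pos: [0.4839, 0.112, 0.1632]
tool_rot: [-0.001, 0.923, 0.385, -0.002]
contact_force: [0.0, 0.2, -4.9]
gripper_width: 0.499
grasp_force: 62.1
```

```bash
python3 w.py
```

```text
25.575 [-0.33  0.22 -4.45] [0.4849 0.112  0.1647] 0.49686628750115547
```

Packed (4.5 N). To tote slot (0.475, 0.284).

Emit:
play_rows(
  linear=[
    [-0.002,0.03,0],
    [-0.002,0.04,0],
    [-0.002,0.04,0],
    [-0.002,0.038,0],
    [-0.002,0.025,0],
    [0,0,0],
    [0,0,-0.03],
    [0,0,-0.03],
  ],
  turn=[0,0,0,0,0,0,0,0],
)

```text
time: 26.58
tool_pos: [0.4757, 0.2846, 0.1052]
tool_rot: [0.0, 0.923, 0.384, 0.001]
contact_force: [0.1, 0.3, -4.5]
gripper_width: 0.497
grasp_force: 62.4
```

Emit:
play_rows(
  linear=[
    [0,0,-0.03],
    [0,0,-0.02],
    [0,0,-0.008],
    [0,0,-0.004],
    [0,0,0],
    [0,0,-0.002],
    [0,0,0],
    [0,0,0],
  ],
  turn=[0,0,0,0,0,0,0,0],
)

```text
time: 27.58
tool_pos: [0.4761, 0.2854, 0.0425]
tool_rot: [0.0, 0.923, 0.385, 0.001]
contact_force: [0.7, 0.7, -0.5]
gripper_width: 0.498
grasp_force: 62.6
```

Emit:
play_rows(
  linear=[
    [0,0,-0.001],
    [0,0,0],
    [0,0,0],
  ],
  turn=[0,0,0],
)

```text
time: 27.95
tool_pos: [0.4763, 0.2856, 0.0424]
tool_rot: [-0.0, 0.923, 0.385, 0.001]
contact_force: [-1.7, -0.9, 5.5]
gripper_width: 0.492
grasp_force: 63.3
```

Emit:
play_rows(
  linear=[
    [0,0,0],
    [0,0,0],
    [0,0,0],
    [0,0,0.03],
    [0,0,0.05],
    [0,0,0.06],
    [0,0,0.04],
    [0,0,0],
  ],
  turn=[0,0,0,0,0,0,0,0],
  hand=0.062,
)

```text
time: 28.95
tool_pos: [0.4774, 0.2861, 0.2255]
tool_rot: [-0.0, 0.923, 0.385, 0.004]
contact_force: [-0.4, -0.4, -0.3]
gripper_width: 0.727
grasp_force: 0.0
```

Emit:
play_rows(
  linear=[
    [0,-0.05,0],
    [0,-0.05,0],
    [0,-0.05,0],
    [0,-0.05,0],
    [0,-0.04,0],
    [0,-0.03,0],
    [0,0,0],
    [0,0,0],
  ],
  turn=[0,0,0,0,0,0,0,0],
)

```text
time: 29.95
tool_pos: [0.4746, 0.0156, 0.2192]
tool_rot: [-0.001, 0.923, 0.385, -0.001]
contact_force: [0.5, 1.5, 0.3]
gripper_width: 0.727
grasp_force: 0.0
```

Run:
```python
from h import *
b=grab_frame("side")[80:380,130:430,::-1]; a=grab_frame("top")[100:290,80:420,::-1]
cv2.imwrite("pics/c3.png",np.hstack([cv2.resize(b,(380,380)),cv2.resize(a,(420,380))]))
s=state();print(s["time"],s["grasp_force"])
```

```text
30.05 0.0
```

View pics/c3.png

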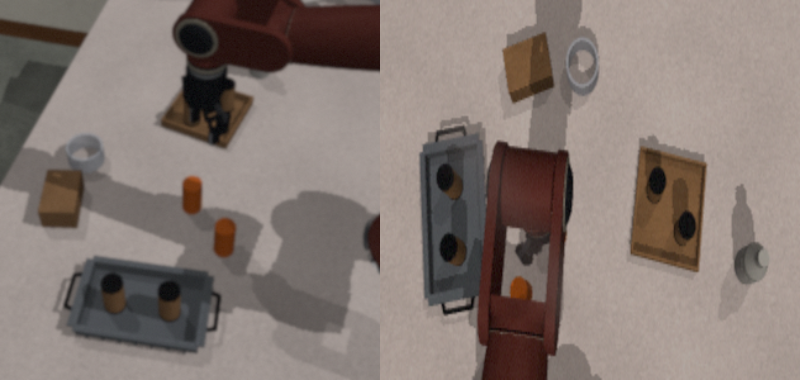

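All four tubes stand upright: two in the tote (112,293 and 169,300), two in the tray (657,181 and 687,227). The bystanders and orange cylinders have not moved, and the gripper is clear.

```bash
python3 -c "
from plant import *
print(job_done())"
```

```text
the job is handed in; nothing more can be done
None
```

I handed the job in at about 30 s: the two packed tubes stand in the grey tote and the two empty ones in the cardboard tray, with nothing else moved; the judge's result was not shown.

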